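# Slide the rearing tub home into the bench rack and bar it

## Task

Push the loose rearing tub through the narrow mouth of the rack's empty bay until it is fully home, its front level with the front of the rack like the tub next to it, and then swing the open retaining bar all the way shut across it so that it cannot creep out. Use the fingers only to push: do not lift or tip the tub, and leave everything else on the table where it stands.

Things in the scene. Friction and masses are not known exactly. Their poses are not given: they have to be found in the camera images.
- tub: The loose rearing tub: open grey plastic box 130 mm long (x), 130 mm wide (y), 48 mm high, upright 3 mm walls, 8 mm corner radius, 0.2 to 0.4 kg; a cork hide and a water cup are fixed in it. It stands before the empty bay, a little off line and turned. Origin: centre of its underside. -x: its front with the label, towards the robot; its +x side goes into the bay first.
- rack: Fixed plywood rack, clear roof: two bays open to the front, no floor (tubs slide on the table). 306 mm wide (y), 144 deep (x), 61 high; roof underside 56 mm up. Uprights 12 mm thick with half-round noses at y = -147, 0, 147 mm. Origin: on the table, mid-width, front plane; +x into the bays, +y left. Left bay: a tub already home behind its shut bar (both fixed). Right bay: empty.
- bay_mouth (a point): Centre of the empty bay's mouth, on the table in the rack's front plane (rack y = -73.5 mm); axes as the rack, +x straight into the bay. The bay is 135 mm wide (2.5 mm play each side of the tub) and 132 mm deep to its back wall. Home: the tub's origin 65 to 67 mm along +x from here, its front level with the rack's front or up to 2 mm inside.
- bar (a joint): Angle of the empty bay's retaining bar about its upright pin, rad. 0 = shut: along the rack's +y across the bay, free end at the middle upright (end stop). It grows as the bar swings out to the robot (1.57: straight out, rack -x) and on to the right (3.05: limit). Starts at 2.5 to 2.95. Light friction (0.06 N m): it stays where it is left.
- bar_pivot (a point): Pin of the retaining bar: 27 mm above the table, 10 mm in front of the rack's front plane, at the right-hand upright (rack y = -147 mm). The bar is a steel strap 5 mm thick, from 21 to 33 mm above the table, reaching 136 mm from the pin.
- thumb_plate (a point): Centre of the thumb plate on the bar, 100 mm from the pin and 36 mm above the table: a steel plate 30 mm along the bar, 5 mm thick, from 19 to 53 mm above the table, standing in the plane of the bar. Push here to swing the bar.
- pot_tall: Bystander, to be left alone: white snap-lid pot, 62 mm across, 53 mm high. Origin: centre of its underside.
- pot_flat: Bystander, to be left alone: lower white snap-lid pot, 62 mm across, 41 mm high. Origin: centre of its underside.
- tape: Bystander, to be left alone: roll of label tape lying flat, 68 mm across, 19 mm high. Origin: centre of its underside.
- blue_cap_bottle: Bystander, to be left alone: short white bottle with a blue cap, 60 mm across, 64 mm high. Origin: centre of its underside.
- jar: Bystander, to be left alone: screw-lid jar with a green lid, 64 mm across, 90 mm high. Origin: centre of its underside.

How it is judged:
By the outcome, as a careful person would: the job done as asked, in the order asked, and still so for the second after the job is handed in, with the robot touching nothing.
It also fails if it takes over 72 s, if anything falls off the work surface, if the arm or the gripper's body presses on something with over 40 N, if the wrist force passes 120 N, or if a joint passes its speed limit or range.

## Robot

A 6-joint arm with a two-finger parallel gripper is mounted at the origin on a cart in front of the work surface, level with it; the furniture and walls round the work are solid. World frame = base frame: x ahead of the robot, y to its left, z up, the work surface at z = 0. Lengths are in m, angles in rad, forces in N, time in s.
With the tool pointing down it reaches from about 0.4 to 0.825 m from the base axis. Payload 7 kg.
Tool frame: the origin (TCP) lies on the centre line of the jaws, within the pads' length; the fingertips stand 22 mm ahead of it and the grasp point (between the pads) lies 3 mm ahead of it (arm.tcp_to_tips is the distance from the TCP to the fingertips, in m); z points along the fingers, y is the line along which they close (so a half turn about z gives the same grasp; the last joint's range is limited). The gripper opens to 88 mm and grips with 3 to 60 N. Pads are 19 mm wide; open, the fingers measure 130 mm over their backs; the gripper's body (78 mm by 193 mm) begins 47 mm behind the grasp point.
Start: joints at [-0.843, 0.359, 0.012, 0, -1.224, -0.288], TCP at [0.287, -0.611, 0.249] pointing down, gripper open.
Joint ranges: [-3.07, 3.07], [-1.43, 2.12], [-1.02, 1.25], [-3.03, 1.67], [-3.05, -0], [-3.03, 3.03]. Speed limits (rad/s): [2.39, 2.39, 3.01, 3.14, 3.14, 3.14].

## Interface

Orientations are given as [roll, pitch, yaw] about the fixed x, y, z axes, in that order (R = Rz(yaw) Ry(pitch) Rx(roll)).
In Python, from station import arm gives the robot as it stands.
- The arm moves only by the tool jog_arm, never from a script. Its argument "targets" is a list of rows, each an object of numbers: "dx", "dy", "dz": the shift along the tool's x, y, z in mm; "rx", "ry", "rz": the turn, a rotation vector about the tool's x, y, z in rad; "gripper": the closure, from 0 (fully open) to 1 (shut). In form: [{"dx": .., "dy": .., "dz": .., "rx": .., "ry": .., "rz": .., "gripper": ..}, ...]. A call has exactly 8 rows; each row is the pose to reach, as a shift and turn from the pose commanded when the call began, along the tool's axes at that moment; what a row does not reach only later rows make up. A row lasts 1/12 s, in which the tool goes at most 41.7 mm and 7.16 degrees, less where a joint would pass 70% of its speed; a pose out of reach is approached as far as the arm can. A call with a gripper value outside its range is refused whole. The fingers move at their own pace and stop on an object; "force" is the grip in N (left out, the last holds). Time passes only in rows, so rows that repeat a pose let the fingers close, or fill a call up. It gives the time, the measured TCP pose, the force, the opening and the grip force at its end, in the units of the state.
- arm.get_state(): the state, without advancing time (a new reading comes with each control period).
- arm.grab_frame(name): name is "side" or "top" or "wrist"; returns a dict with "frame" (400x640x3 uint8, red, green, blue), "z_map" (400x640 float32, m along the optical axis (not along the pixel's ray), 0 where there is no reading), "fx", "fy", "cx", "cy" (pixels), "distortion" ([k1, k2, p1, p2, k3] as OpenCV has them; the pictures are not rectified), "view" (4x4, takes a point from world to camera coordinates). Camera axes: x right, y down, z forward; pixel columns grow to the right and rows downward; lengths in m; the calibration is good to about 2 mm. A picture is of the moment at which its call begins.
- arm.job_done(): hands the job in; it is judged then, once.
The state is a dict: "t": time; "q": joint angles; "qd": joint speeds; "joint_efforts": joint torques, N m; "eef_pos": TCP position; "ee_rot": TCP orientation; "force": force on the tool from outside, world axes, zero at the start; "moment": the same for the moment, N m; "width": finger opening in m; "gripper_force": force on a finger pad.
Only numpy, scipy, OpenCV 4.12 (cv2) and the standard library are available. Lean on these libraries where they do the work, as an engineer would, in place of code of your own. Each camera call takes 0.05 s, during which the arm holds its last target. There are 200 camera calls.

## Working session

There is one attempt and no reset: what is moved stays moved. The work goes in short steps, Python scripts to look and compute and a tool call to move; the robot and the scene stay as the last step left them, time stands still between calls to the robot, and variables do not carry over. Pictures are saved under pics/ and viewed, at most 10 in all, crops included, and the job is handed in when it is done.

Besides the shell and the picture viewer there is one more tool, called in YAML: its name, and indented under it one key for each argument. jog_arm: Moves the arm, as the interface text tells. Its arguments: {"type":"object","properties":{"targets":{"type":"array","items":{"type":"object","properties":{"dx":{"type":"number"},"dy":{"type":"number"},"dz":{"type":"number"},"rx":{"type":"number"},"ry":{"type":"number"},"rz":{"type":"number"},"gripper":{"type":"number"}}}},"force":{"type":"number"}},"required":["targets"]}

```bash
mkdir -p pics; ls; cat > h.py <<'E'
import numpy as np,cv2
from station import arm
def grab(n,save=None):
    f=arm.grab_frame(n)
    if save: cv2.imwrite('pics/'+save+'.png',f['frame'][:,:,::-1])
    np.savez('last_'+n+'.npz',**{k:np.array(v) for k,v in f.items()})
    return f
def load(n): return np.load('last_'+n+'.npz')
def K(f): return np.array([[f['fx'],0,f['cx']],[0,f['fy'],f['cy']],[0,0,1]],float),np.array(f['distortion'],float)
def px(f,pts,z):
    "pixels -> world points on plane height z"
    k,d=K(f); n=cv2.undistortPoints(np.array(pts,float).reshape(-1,1,2),k,d)[:,0]
    V=np.array(f['view']);R,t=V[:3,:3],V[:3,3];c=-R.T@t
    r=np.c_[n,np.ones(len(n))]@R
    return c+r*((z-c[2])/r[:,2])[:,None]
def cloud(f):
    k,d=K(f);Z=np.array(f['z_map']);v,u=np.indices(Z.shape)
    n=cv2.undistortPoints(np.stack([u.ravel(),v.ravel()],1).astype(float).reshape(-1,1,2),k,d)[:,0]
    V=np.array(f['view']);R,t=V[:3,:3],V[:3,3]
    P=(np.c_[n,np.ones(len(n))]*Z.reshape(-1,1)-t)@R
    return P.reshape(Z.shape+(3,))
def proj(f,P):
    k,d=K(f);V=np.array(f['view']);return cv2.projectPoints(np.array(P,float),cv2.Rodrigues(V[:3,:3])[0],V[:3,3],k,d)[0][:,0]
E
python3 - <<'E'
from h import *
a=grab('top','top0');b=grab('side','side0')
print(arm.get_state());print(a['view'],b['view'])
E
```

```text
pics
{'t': 0.1, 'q': array([-8.42924470e-01,  3.59318681e-01,  1.11702689e-02, -3.07453882e-04,
       -1.22412800e+00, -2.88083509e-01]), 'qd': array([-0.00072733, -0.00030826,  0.00225194, -0.00066335, -0.00170802,
       -0.00239746]), 'joint_efforts': array([-3.85595748e-03, -5.84161484e+01,  2.93750399e+01,  7.01546386e+00,
        1.02156086e-02, -6.72681563e-05]), 'eef_pos': array([ 0.28717463, -0.61041651,  0.24772296]), 'ee_rot': array([ 3.14009144e+00, -1.43419714e-04, -2.70190887e+00]), 'force': array([-0.6445802 , -0.11718131,  0.65306584]), 'moment': array([ 0.04005181, -0.00723   ,  0.03054888]), 'gripper_force': 0.0, 'width': 0.08770083301150539}
[[-0.0088863  -0.99970489 -0.02260918 -0.0689481 ]
 [-0.9943545   0.01122502 -0.10551368  0.51446868]
 [ 0.10573633  0.02154392 -0.9941608   1.1042786 ]
 [ 0.          0.          0.          1.        ]] [[ 0.98771936  0.15548761 -0.01529908 -0.50023565]
 [ 0.05642642 -0.44631836 -0.89309349 -0.00790734]
 [-0.14569323  0.88126246 -0.44961089  1.12818259]
 [ 0.          0.          0.          1.        ]]
```

View pics/top0.png

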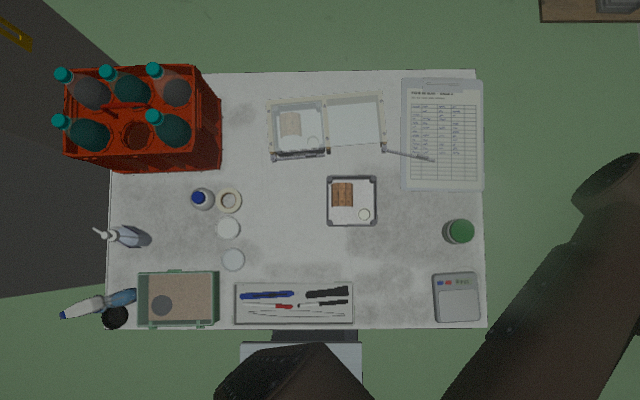

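View pics/side0.png

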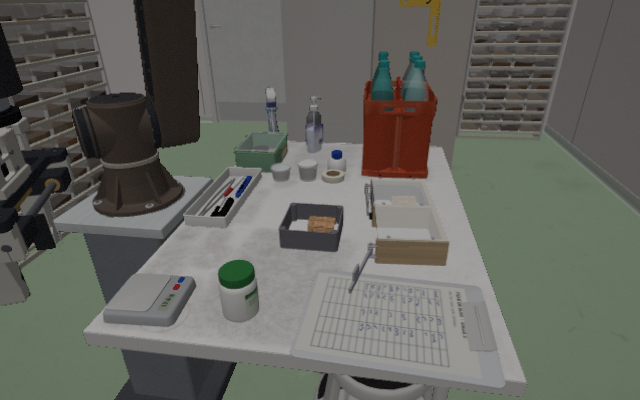

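The top view shows the tub at about (352,201), the rack with its front edge from (270,158) to (387,148), and the open bar from (384,149) to (433,160). The jar is at (459,231). Next I'll enlarge the crop.

```bash
python3 - <<'E'
from h import *
f=load('top');im=cv2.imread('pics/top0.png')[80:240,255:455]
cv2.imwrite('pics/crop0.png',cv2.resize(im,None,fx=4,fy=3.75,interpolation=cv2.INTER_CUBIC) if 0 else cv2.resize(im,(750,600),interpolation=cv2.INTER_CUBIC))
E
```

```text
(no output)
```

View pics/crop0.png

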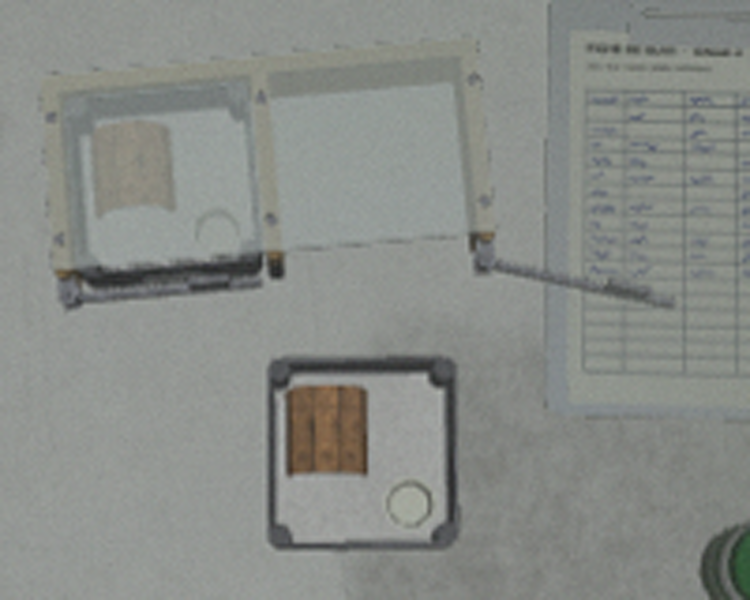

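```bash
python3 - <<'E'
from h import *
np.set_printoptions(precision=4,suppress=True)
f=load('top')
c=lambda a:[(255+x/3.75-.37,80+y/3.75-.37) for x,y in a]
r=px(f,c([(53,272),(494,235),(478,40),(40,75)]),.061);print('rack FL FR BR BL',r)
d=r[1]-r[0];print(np.linalg.norm(d),np.degrees(np.arctan2(d[0],-d[1])),np.linalg.norm(r[1]-r[2]))
t=px(f,c([(268,358),(458,358),(458,547),(268,549)]),.048);print('tub',t,t.mean(0),[np.linalg.norm(t[i]-t[(i+1)%4]) for i in range(4)])
print('bar pin',px(f,c([(484,257)]),.04),'end',px(f,c([(673,303)]),.033))
P=cloud(f)
for nm,(u0,u1,v0,v1),(z0,z1) in [('tub',(318,385,165,235),(.036,.06)),('rack',(255,395,85,165),(.052,.075))]:
    Q=P[v0:v1,u0:u1].reshape(-1,3);Q=Q[(Q[:,2]>z0)&(Q[:,2]<z1)]
    print(nm,len(Q),Q[:,2].mean(),cv2.minAreaRect(Q[:,:2].astype(np.float32)))
Q=P[140:170,388:440].reshape(-1,3);Q=Q[(Q[:,2]>.015)&(Q[:,2]<.07)];print('bar',len(Q),Q[:,:].min(0),Q.max(0), np.polyfit(Q[:,1],Q[:,0],1))
for nm,uv in dict(jar=(459,231),tape=(229,201),pot=(228,229),pot2=(233,260)).items(): print(nm,P[uv[1],uv[0]])
E
```

```text
rack FL FR BR BL [[ 0.6412  0.0735  0.061 ]
 [ 0.6628 -0.2295  0.061 ]
 [ 0.8015 -0.2219  0.061 ]
 [ 0.7815  0.0835  0.061 ]]
0.30371623695271616 4.079689224999635 0.13893705314149782
tub [[ 0.5816 -0.0736  0.048 ]
 [ 0.58   -0.2042  0.048 ]
 [ 0.4501 -0.2015  0.048 ]
 [ 0.45   -0.0724  0.048 ]] [ 0.5154 -0.1379  0.048 ] [np.float64(0.13067215140182575), np.float64(0.12993505023585256), np.float64(0.12906749542601478), np.float64(0.13158153954055196)]
bar pin [[ 0.6524 -0.2247  0.04  ]] end [[ 0.6196 -0.3565  0.033 ]]
tub 363 0.04633842769381195 ((0.5154853463172913, -0.13719330728054047), (0.12909908592700958, 0.12747976183891296), 89.4768295288086)
rack 6266 0.06090274221246442 ((0.7157927751541138, -0.07357506453990936), (0.1579839438199997, 0.3071553409099579), 4.452319145202637)
bar 153 [ 0.6178 -0.3563  0.0195] [ 0.6497 -0.2362  0.0556] [0.2382 0.7035]
jar [ 0.4323 -0.3976  0.0912]
tape [0.522  0.189  0.0045]
pot [0.4447 0.1786 0.0518]
pot2 [0.3656 0.1672 0.0413]
```

```bash
cat >> h.py <<'E'
M=np.array([.6574,-.1513]);PHI=.074
ex=np.array([np.cos(PHI),np.sin(PHI)]);ey=np.array([-ex[1],ex[0]])
def to_r(p): d=np.asarray(p)[...,:2]-M;return np.stack([d@ex,d@ey],-1)*1000
def go(xr,yr,z,yaw,s=None):
    "bay-frame mm, z mm, yaw deg rel. to bay -> shift in tool axes (mm, rad)"
    s=s or arm.get_state();y=s['ee_rot'][2]
    p=np.r_[M+xr/1000*ex+yr/1000*ey,z/1000]-s['eef_pos']
    tx=np.array([np.cos(y),np.sin(y),0]);ty=np.array([np.sin(y),-np.cos(y),0])
    rz=-((np.radians(yaw)+PHI-y+np.pi)%(2*np.pi)-np.pi)
    print('now bay',to_r(s['eef_pos']).round(1),'z',round(s['eef_pos'][2]*1000,1),'yaw',round(np.degrees(y-PHI),2),'F',s['force'].round(1),'t',s['t'],'w',round(s['width'],3))
    print('shift dx %.1f dy %.1f dz %.1f rz %.4f'%(p@tx*1000,p@ty*1000,-p[2]*1000,rz))
E
python3 -c "
from h import *
go(-140,130,150,-90)"
```

```text
now bay [-403.2 -430.5] z 247.7 yaw -159.05 F [-0.6 -0.1  0.7] t 0.1 w 0.088
shift dx -446.2 dy 429.3 dz 97.7 rz -1.2051
```

jog_arm:
  targets:
    - {"dx":-446,"dy":429,"dz":40,"rz":-1.205,"gripper":0.45}
    - {"dx":-446,"dy":429,"dz":40,"rz":-1.205,"gripper":0.45}
    - {"dx":-446,"dy":429,"dz":40,"rz":-1.205,"gripper":0.45}
    - {"dx":-446,"dy":429,"dz":40,"rz":-1.205,"gripper":0.45}
    - {"dx":-446,"dy":429,"dz":40,"rz":-1.205,"gripper":0.45}
    - {"dx":-446,"dy":429,"dz":40,"rz":-1.205,"gripper":0.45}
    - {"dx":-446,"dy":429,"dz":40,"rz":-1.205,"gripper":0.45}
    - {"dx":-446,"dy":429,"dz":40,"rz":-1.205,"gripper":0.45}

```text
invalid input at $.targets[0]: expected keys dx, dy, dz, rx, ry, rz, gripper
```

```bash
python3 -c "
from h import *
go(-140,130,120,-90)"
```

```text
now bay [-403.2 -430.5] z 247.7 yaw -159.05 F [-0.6 -0.1  0.7] t 0.1 w 0.088
shift dx -446.2 dy 429.3 dz 127.7 rz -1.2051
```

jog_arm:
  targets:
    - {"dx":-446,"dy":429,"dz":40,"rx":0,"ry":0,"rz":-1.205,"gripper":0.45}
    - {"dx":-446,"dy":429,"dz":40,"rx":0,"ry":0,"rz":-1.205,"gripper":0.45}
    - {"dx":-446,"dy":429,"dz":40,"rx":0,"ry":0,"rz":-1.205,"gripper":0.45}
    - {"dx":-446,"dy":429,"dz":40,"rx":0,"ry":0,"rz":-1.205,"gripper":0.45}
    - {"dx":-446,"dy":429,"dz":40,"rx":0,"ry":0,"rz":-1.205,"gripper":0.45}
    - {"dx":-446,"dy":429,"dz":40,"rx":0,"ry":0,"rz":-1.205,"gripper":0.45}
    - {"dx":-446,"dy":429,"dz":40,"rx":0,"ry":0,"rz":-1.205,"gripper":0.45}
    - {"dx":-446,"dy":429,"dz":40,"rx":0,"ry":0,"rz":-1.205,"gripper":0.45}

```text
t: 0.77
eef_pos: [0.4061, -0.2981, 0.2268]
ee_rot: [3.142, 0.0, -1.696]
force: [0.9, 0.3, 0.3]
width: 0.049
gripper_force: 0.0
```

```bash
python3 -c "
from h import *
go(-140,130,120,-90)"
```

```text
now bay [-261.4 -127.8] z 226.8 yaw -101.4 F [0.9 0.3 0.3] t 0.7667 w 0.049
shift dx -276.7 dy -68.1 dz 106.8 rz -0.1990
```

jog_arm:
  targets:
    - {"dx":-276,"dy":-68,"dz":60,"rx":0,"ry":0,"rz":-0.199,"gripper":0.45}
    - {"dx":-276,"dy":-68,"dz":60,"rx":0,"ry":0,"rz":-0.199,"gripper":0.45}
    - {"dx":-276,"dy":-68,"dz":60,"rx":0,"ry":0,"rz":-0.199,"gripper":0.45}
    - {"dx":-276,"dy":-68,"dz":60,"rx":0,"ry":0,"rz":-0.199,"gripper":0.45}
    - {"dx":-276,"dy":-68,"dz":60,"rx":0,"ry":0,"rz":-0.199,"gripper":0.45}
    - {"dx":-276,"dy":-68,"dz":60,"rx":0,"ry":0,"rz":-0.199,"gripper":0.45}
    - {"dx":-276,"dy":-68,"dz":60,"rx":0,"ry":0,"rz":-0.199,"gripper":0.45}
    - {"dx":-276,"dy":-68,"dz":60,"rx":0,"ry":0,"rz":-0.199,"gripper":0.45}

```text
t: 1.43
eef_pos: [0.5112, -0.0304, 0.1655]
ee_rot: [3.141, 0.0, -1.499]
force: [0.4, -0.2, 0.7]
width: 0.0483
gripper_force: 0.0
```

```bash
python3 -c "
from h import *
grab('wrist','w0');grab('top','t1')
go(-140,130,31,-90)"
```

```text
now bay [-138.9  128.1] z 166.2 yaw -90.17 F [ 0.  -0.3  1. ] t 1.5333 w 0.048
shift dx -1.9 dy 1.2 dz 135.2 rz -0.0030
```

View pics/w0.png

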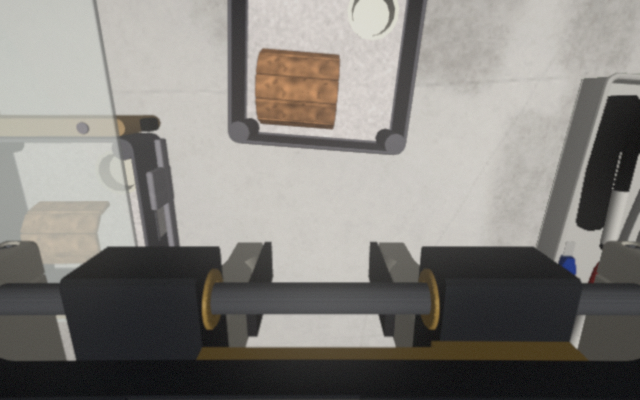

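The wrist view shows the tub's left side, with its outer corners near (231,142) and (403,153). It also shows the middle upright's nose at about (158,123) and the roof's front edge running from (97,0) to (115,118). The gripper is on the tub's left, as intended.

```bash
python3 - <<'E'
from h import *
np.set_printoptions(precision=1,suppress=True)
f=load('wrist')
print('tub edge',to_r(px(f,[(240,143),(395,153)],.048)))
print('roof front',to_r(px(f,[(97,0),(113,110)],.061)))
print('upright L/R edges, nose',to_r(px(f,[(110,116),(110,136),(159,123)],.058)))
P=cloud(f);Q=P.reshape(-1,3);r=to_r(Q)
m=(abs(Q[:,2]-.047)<.005)&(r[:,1]<110)&(r[:,0]<-40)
print('tub',r[m].min(0),r[m].max(0),m.sum())
f=load('top');P=cloud(f)[165:235,318:385].reshape(-1,3);m=abs(P[:,2]-.045)<.008
b=cv2.minAreaRect(P[m,:2].astype(np.float32));print(to_r(b[0]),b[1:])
E
```

```text
tub edge [[ -77.7   85.2]
 [-190.5   92.7]]
roof front [[ 0.4 -3. ]
 [ 2.3 61.8]]
upright L/R edges, nose [[  6.7  65.8]
 [  9.1  79.2]
 [-25.7  70.4]]
tub [-205.    -7.6] [-69.1  93.8] 3005
[-140.6   24.7] ((0.12898309528827667, 0.1274023950099945), 89.25679016113281)
```

jog_arm:
  targets:
    - {"dx":-2,"dy":1,"dz":35,"rx":0,"ry":0,"rz":-0.003,"gripper":0.45}
    - {"dx":-2,"dy":1,"dz":70,"rx":0,"ry":0,"rz":-0.003,"gripper":0.45}
    - {"dx":-2,"dy":1,"dz":100,"rx":0,"ry":0,"rz":-0.003,"gripper":0.45}
    - {"dx":-2,"dy":1,"dz":125,"rx":0,"ry":0,"rz":-0.003,"gripper":0.45}
    - {"dx":-2,"dy":1,"dz":134,"rx":0,"ry":0,"rz":-0.003,"gripper":0.45}
    - {"dx":5,"dy":1,"dz":134,"rx":0,"ry":0,"rz":-0.003,"gripper":0.45}
    - {"dx":13,"dy":1,"dz":134,"rx":0,"ry":0,"rz":-0.003,"gripper":0.45}
    - {"dx":20,"dy":1,"dz":134,"rx":0,"ry":0,"rz":-0.003,"gripper":0.45}

```text
t: 2.2
eef_pos: [0.511, -0.0563, 0.0346]
ee_rot: [-3.139, 0.0, -1.5]
force: [-0.4, -0.2, 0.7]
width: 0.0482
gripper_force: 0.0
```

```bash
python3 -c "
from h import *
go(-140,77,31,-90)"
```

```text
now bay [-139.   105.6] z 34.6 yaw -90.17 F [-0.4 -0.2  0.7] t 2.2 w 0.048
shift dx 28.6 dy 1.0 dz 3.6 rz -0.0029
```

jog_arm:
  targets:
    - {"dx":4,"dy":0,"dz":3,"rx":0,"ry":0,"rz":-0.003,"gripper":0.45}
    - {"dx":8,"dy":0,"dz":3,"rx":0,"ry":0,"rz":-0.003,"gripper":0.45}
    - {"dx":12,"dy":0,"dz":3,"rx":0,"ry":0,"rz":-0.003,"gripper":0.45}
    - {"dx":16,"dy":0,"dz":3,"rx":0,"ry":0,"rz":-0.003,"gripper":0.45}
    - {"dx":20,"dy":0,"dz":3,"rx":0,"ry":0,"rz":-0.003,"gripper":0.45}
    - {"dx":24,"dy":0,"dz":3,"rx":0,"ry":0,"rz":-0.003,"gripper":0.45}
    - {"dx":28,"dy":0,"dz":3,"rx":0,"ry":0,"rz":-0.003,"gripper":0.45}
    - {"dx":28,"dy":0,"dz":3,"rx":0,"ry":0,"rz":-0.003,"gripper":0.45}

```text
t: 2.87
eef_pos: [0.512, -0.0839, 0.03]
ee_rot: [3.142, -0.0, -1.497]
force: [-0.4, -0.6, 1.0]
width: 0.0486
gripper_force: 0.0
```

```bash
python3 - <<'E'
from h import *
np.set_printoptions(precision=1,suppress=True)
grab('wrist','w1');grab('top','t2')
go(-140,77,31,-90)
f=load('wrist');Q=cloud(f).reshape(-1,3);r=to_r(Q)
m=(abs(Q[:,2]-.046)<.006)&(r[:,1]<90)&(r[:,0]<-40)&(r[:,0]>-240)
print('tub',r[m].min(0),r[m].max(0),m.sum())
f=load('top');P=cloud(f)[165:235,318:385].reshape(-1,3);rr=to_r(P);m=(abs(P[:,2]-.045)<.008)&(rr[:,1]<70)
b=cv2.minAreaRect(P[m,:2].astype(np.float32));print(to_r(b[0]),b[1:])
E
```

```text
now bay [-140.5   78.2] z 29.8 yaw -90.02 F [-0.2  0.2 -0.5] t 2.9667 w 0.048
shift dx 1.2 dy -0.5 dz -1.2 rz -0.0004
tub [-200.4  -29.1] [-69.3  88.7] 12695
[-137.3   -1. ] ((0.1361268311738968, 0.11969232559204102), 0.22560711205005646)
```

View pics/w1.png

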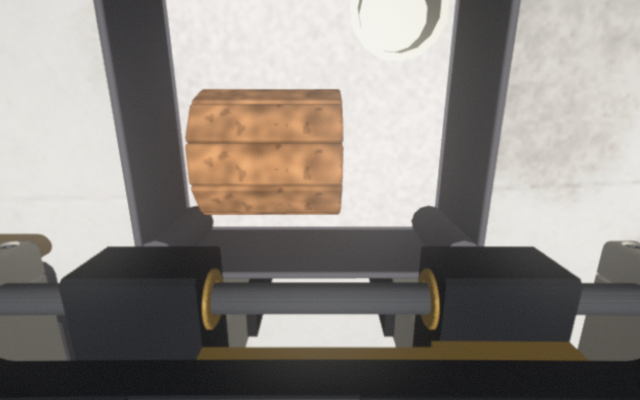

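The wrist view now shows the tub square to the gripper. Its near outer rim is at row ~276, the left outer rim runs from (95,0) to (137,240), and the right from (521,0) to (488,220).

```bash
python3 - <<'E'
from h import *
np.set_printoptions(precision=1,suppress=True)
f=load('wrist')
print('near',to_r(px(f,[(250,275),(370,275)],.048)))
print('L',to_r(px(f,[(95,0),(137,240)],.048)),'R',to_r(px(f,[(521,0),(488,220)],.048)))
E
python3 - <<'E'
import cv2
im=cv2.imread('pics/t2.png')[80:240,255:455]
cv2.imwrite('pics/crop2.png',cv2.resize(im,(750,600),interpolation=cv2.INTER_CUBIC))
E
```

```text
near [[-112.4   64.6]
 [-157.6   64.6]]
L [[-71.5 -27.1]
 [-72.1  50.4]] R [[-198.9  -27.2]
 [-199.    42.6]]
```

View pics/crop2.png

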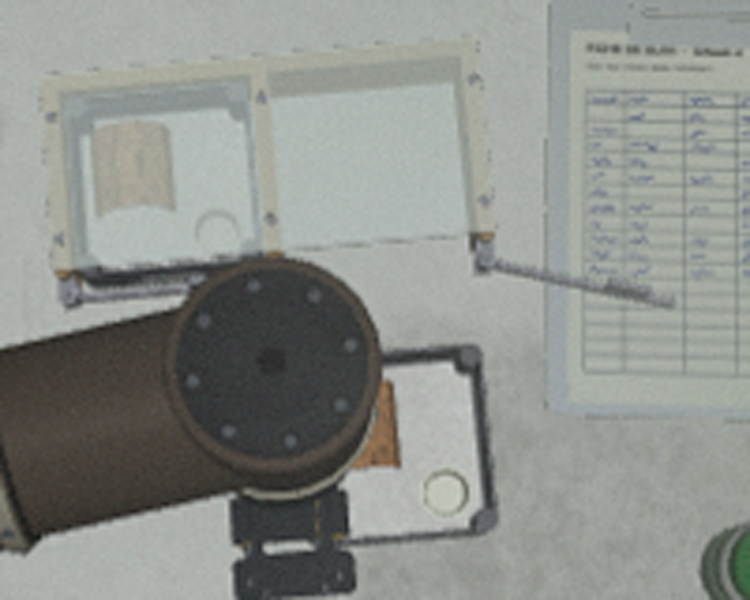

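The tub is squared to the bay, with its left side at +64.6 mm and a yaw of about 0. Next I retreat and go round to its front.

jog_arm:
  targets:
    - {"dx":-15,"dy":0,"dz":0,"rx":0,"ry":0,"rz":0,"gripper":0.45}
    - {"dx":-35,"dy":0,"dz":-20,"rx":0,"ry":0,"rz":0,"gripper":0.45}
    - {"dx":-40,"dy":0,"dz":-60,"rx":0,"ry":0,"rz":0,"gripper":0.45}
    - {"dx":-40,"dy":0,"dz":-100,"rx":0,"ry":0,"rz":0,"gripper":0.45}
    - {"dx":-20,"dy":25,"dz":-120,"rx":0,"ry":0,"rz":-0.12,"gripper":0.45}
    - {"dx":0,"dy":50,"dz":-120,"rx":0,"ry":0,"rz":-0.24,"gripper":0.45}
    - {"dx":20,"dy":75,"dz":-120,"rx":0,"ry":0,"rz":-0.36,"gripper":0.45}
    - {"dx":45,"dy":100,"dz":-120,"rx":0,"ry":0,"rz":-0.48,"gripper":0.45}

```text
t: 3.63
eef_pos: [0.4141, -0.1359, 0.1503]
ee_rot: [-3.141, -0.0, -1.01]
force: [0.8, -0.3, -0.8]
width: 0.0479
gripper_force: 0.0
```

```bash
python3 -c "
from h import *
go(-245,0,120,0)"
```

```text
now bay [-241.5   33.4] z 150.3 yaw -62.09 F [ 0.8 -0.3 -0.8] t 3.6333 w 0.048
shift dx 27.8 dy 18.7 dz 30.3 rz -1.0838
```

jog_arm:
  targets:
    - {"dx":28,"dy":19,"dz":30,"rx":0,"ry":0,"rz":-1.084,"gripper":0.45}
    - {"dx":28,"dy":19,"dz":30,"rx":0,"ry":0,"rz":-1.084,"gripper":0.45}
    - {"dx":28,"dy":19,"dz":30,"rx":0,"ry":0,"rz":-1.084,"gripper":0.45}
    - {"dx":28,"dy":19,"dz":30,"rx":0,"ry":0,"rz":-1.084,"gripper":0.45}
    - {"dx":28,"dy":19,"dz":30,"rx":0,"ry":0,"rz":-1.084,"gripper":0.45}
    - {"dx":28,"dy":19,"dz":30,"rx":0,"ry":0,"rz":-1.084,"gripper":0.45}
    - {"dx":28,"dy":19,"dz":30,"rx":0,"ry":0,"rz":-1.084,"gripper":0.45}
    - {"dx":28,"dy":19,"dz":30,"rx":0,"ry":0,"rz":-1.084,"gripper":0.45}

```text
t: 4.3
eef_pos: [0.4136, -0.1694, 0.1197]
ee_rot: [3.141, 0.001, -0.023]
force: [0.6, 0.1, -0.4]
width: 0.048
gripper_force: 0.0
```

```bash
python3 -c "
from h import *
go(-245,0,31,0)"
```

```text
now bay [-2.445e+02 -1.000e-01] z 119.7 yaw -5.54 F [ 0.6  0.1 -0.4] t 4.3 w 0.048
shift dx -0.5 dy -0.0 dz 88.7 rz -0.0967
```

jog_arm:
  targets:
    - {"dx":0,"dy":0,"dz":20,"rx":0,"ry":0,"rz":-0.097,"gripper":0.45}
    - {"dx":0,"dy":0,"dz":45,"rx":0,"ry":0,"rz":-0.097,"gripper":0.45}
    - {"dx":0,"dy":0,"dz":65,"rx":0,"ry":0,"rz":-0.097,"gripper":0.45}
    - {"dx":0,"dy":0,"dz":80,"rx":0,"ry":0,"rz":-0.097,"gripper":0.45}
    - {"dx":0,"dy":0,"dz":87,"rx":0,"ry":0,"rz":-0.097,"gripper":0.45}
    - {"dx":0,"dy":0,"dz":88,"rx":0,"ry":0,"rz":-0.097,"gripper":0.45}
    - {"dx":0,"dy":0,"dz":88,"rx":0,"ry":0,"rz":-0.097,"gripper":0.45}
    - {"dx":0,"dy":0,"dz":88,"rx":0,"ry":0,"rz":-0.097,"gripper":0.45}

```text
t: 4.97
eef_pos: [0.4146, -0.1693, 0.0327]
ee_rot: [3.141, -0.001, 0.069]
force: [1.3, -1.1, 0.5]
width: 0.0479
gripper_force: 0.0
```

```bash
python3 -c "
from h import *
grab('wrist','w3')
go(-145,0,31,0)"
```

```text
now bay [-243.3   -0. ] z 32.9 yaw -0.31 F [ 0.3 -0.6  0.1] t 5.0167 w 0.048
shift dx 98.3 dy -0.6 dz 1.9 rz -0.0055
```

View pics/w3.png

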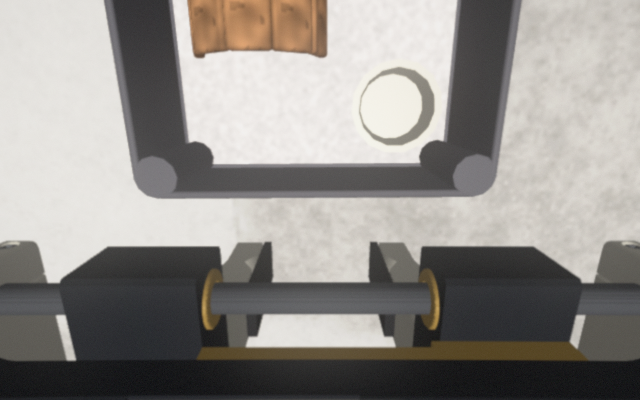

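The tub's front rim lies at row ~195, spanning columns 134 to 496. It is centred and square to the fingers, so I start the push.

jog_arm:
  targets:
    - {"dx":10,"dy":0,"dz":2,"rx":0,"ry":0,"rz":-0.005,"gripper":0.45}
    - {"dx":20,"dy":0,"dz":2,"rx":0,"ry":0,"rz":-0.005,"gripper":0.45}
    - {"dx":30,"dy":0,"dz":2,"rx":0,"ry":0,"rz":-0.005,"gripper":0.45}
    - {"dx":40,"dy":0,"dz":2,"rx":0,"ry":0,"rz":-0.005,"gripper":0.45}
    - {"dx":50,"dy":0,"dz":2,"rx":0,"ry":0,"rz":-0.005,"gripper":0.45}
    - {"dx":60,"dy":0,"dz":2,"rx":0,"ry":0,"rz":-0.005,"gripper":0.45}
    - {"dx":68,"dy":0,"dz":2,"rx":0,"ry":0,"rz":-0.005,"gripper":0.45}
    - {"dx":73,"dy":0,"dz":2,"rx":0,"ry":0,"rz":-0.005,"gripper":0.45}

```text
t: 5.68
eef_pos: [0.4883, -0.1642, 0.0299]
ee_rot: [3.142, -0.0, 0.074]
force: [-4.1, -0.4, 3.7]
width: 0.048
gripper_force: 2.1
```

```bash
python3 -c "
from h import *
grab('wrist','w4');grab('top','t4')
go(-145,0,31,0)
im=cv2.imread('pics/w4.png');t=cv2.imread('pics/t4.png')[80:240,255:455]
t=cv2.resize(t,(500,400),interpolation=cv2.INTER_CUBIC)
cv2.imwrite('pics/m4.png',np.hstack([im[:,120:420],t]) if 0 else cv2.resize(np.vstack([im[:250],np.pad(t,((0,0),(0,140),(0,0)))]),(590,600)))
"
```

```text
now bay [-169.4   -0.4] z 30.0 yaw -0.02 F [-0.5  0.4 -0.5] t 5.7833 w 0.049
shift dx 24.4 dy -0.4 dz -1.0 rz -0.0004
```

View pics/m4.png

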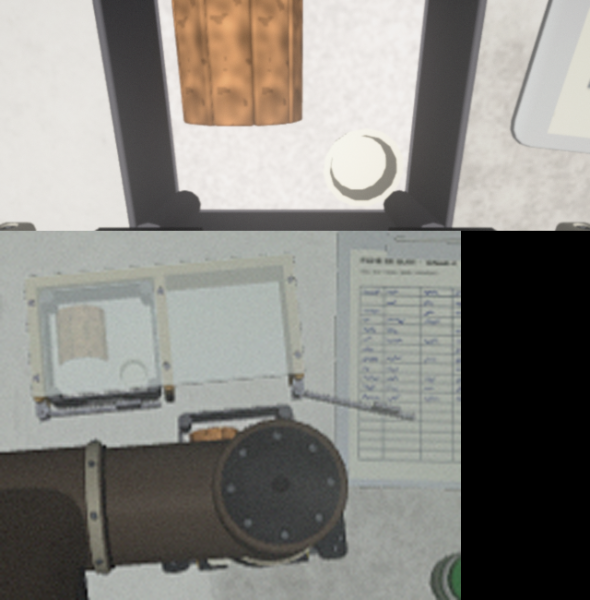

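The mosaic shows the tub square between the fingers (wrist view) and heading for the mouth. In the top view its leading corners are at about (180,415) and (295,408) in the mosaic. I'll check the lateral offset numerically.

```bash
python3 - <<'E'
from h import *
np.set_printoptions(precision=1,suppress=True)
f=load('wrist')
print('L',to_r(px(f,[(108,5),(144,240)],.048)),'R',to_r(px(f,[(521,5),(494,235)],.048)))
f=load('top');m=lambda a:[(255+x/.922/2.5-.3,80+(y/.923-250)/2.5-.3) for x,y in a]
print('tub lead',to_r(px(f,m([(180,415),(295,408)]),.048)))
# height-map edges of rack uprights/tub along bay-frame profiles in the top cloud
P=cloud(f);Q=P.reshape(-1,3);r=to_r(Q)
for x0 in range(-65,-28,5):
    s=(abs(r[:,0]-x0)<4)&(abs(r[:,1])<85)&(Q[:,2]>.03)&(Q[:,2]<.06); print(x0,s.sum(),r[s][:,1].min() if s.any() else 0,r[s][:,1].max() if s.any() else 0)
s=(r[:,0]>20)&(r[:,0]<100)&(Q[:,2]>.05)&(Q[:,2]<.075);print('rack roof y range',np.percentile(r[s][:,1],[0.5,99.5]),'expect -79.5..226.5')
E
```

```text
L [[ -64.5   63.3]
 [-140.7   63.8]] R [[ -64.6  -60.6]
 [-138.7  -63.3]]
tub lead [[-30.6  62.4]
 [-33.9 -67. ]]
-65 0 0 0
-60 12 11.533061600740329 64.43015903708195
-55 23 11.468018712112118 66.54998501204112
-50 18 8.215384686956066 66.34190743051447
-45 30 -61.941443957045344 65.89797291669527
-40 43 -62.632752684955065 65.65402534269502
-35 101 -62.632752684955065 65.02372446011155
-30 108 -60.21760619756294 61.96614955228995
rack roof y range [-78.2 556.7] expect -79.5..226.5
```

jog_arm:
  targets:
    - {"dx":8,"dy":0,"dz":0,"rx":0,"ry":0,"rz":0,"gripper":0.45}
    - {"dx":15,"dy":0,"dz":0,"rx":0,"ry":0,"rz":0,"gripper":0.45}
    - {"dx":22,"dy":0,"dz":0,"rx":0,"ry":0,"rz":0,"gripper":0.45}
    - {"dx":28,"dy":0,"dz":0,"rx":0,"ry":0,"rz":0,"gripper":0.45}
    - {"dx":34,"dy":0,"dz":0,"rx":0,"ry":0,"rz":0,"gripper":0.45}
    - {"dx":40,"dy":0,"dz":0,"rx":0,"ry":0,"rz":0,"gripper":0.45}
    - {"dx":46,"dy":0,"dz":0,"rx":0,"ry":0,"rz":0,"gripper":0.45}
    - {"dx":52,"dy":0,"dz":0,"rx":0,"ry":0,"rz":0,"gripper":0.45}

```text
t: 6.45
eef_pos: [0.5393, -0.1605, 0.03]
ee_rot: [-3.142, 0.0, 0.073]
force: [-3.4, 0.5, 1.3]
width: 0.0481
gripper_force: 1.4
```

```bash
python3 - <<'E'
from h import *
np.set_printoptions(precision=1,suppress=True)
grab('wrist','w5')
go(-60,0,31,0)
f=load('wrist');Q=cloud(f).reshape(-1,3);r=to_r(Q)
s=(abs(Q[:,2]-.047)<.004);print(s.sum())
for x0 in (-90,-70,-50,-30,-10):
    a=s&(abs(r[:,0]-x0)<3);print(x0,np.percentile(r[a][:,1],[0,2,98,100]) if a.any() else '')
E
```

```text
now bay [-116.9   -0.5] z 30.2 yaw -0.01 F [ 0.7  0.6 -0.1] t 6.5 w 0.048
shift dx 56.9 dy -0.5 dz -0.8 rz -0.0002
9782
-90 [-63.5 -62.6  65.7  66.6]
-70 [-63.5 -62.9  66.1  66.5]
-50 [-63.9 -63.2  66.   66.5]
-30 [-63.6 -63.2  66.   66.5]
-10 [-75.8 -75.   65.7  66.4]
```

jog_arm:
  targets:
    - {"dx":7,"dy":0,"dz":0,"rx":0,"ry":0,"rz":0,"gripper":0.45}
    - {"dx":14,"dy":0,"dz":0,"rx":0,"ry":0,"rz":0,"gripper":0.45}
    - {"dx":21,"dy":0,"dz":0,"rx":0,"ry":0,"rz":0,"gripper":0.45}
    - {"dx":28,"dy":0,"dz":0,"rx":0,"ry":0,"rz":0,"gripper":0.45}
    - {"dx":35,"dy":0,"dz":0,"rx":0,"ry":0,"rz":0,"gripper":0.45}
    - {"dx":42,"dy":0,"dz":0,"rx":0,"ry":0,"rz":0,"gripper":0.45}
    - {"dx":49,"dy":0,"dz":0,"rx":0,"ry":0,"rz":0,"gripper":0.45}
    - {"dx":56,"dy":0,"dz":0,"rx":0,"ry":0,"rz":0,"gripper":0.45}

```text
t: 7.17
eef_pos: [0.5953, -0.1564, 0.03]
ee_rot: [-3.142, 0.0, 0.073]
force: [-2.8, 0.8, 0.7]
width: 0.0483
gripper_force: 1.3
```

```bash
python3 - <<'E'
from h import *
np.set_printoptions(precision=1,suppress=True)
grab('wrist','w6')
go(-25,0,31,0)
f=load('wrist');Q=cloud(f).reshape(-1,3);r=to_r(Q)
s=(abs(Q[:,2]-.047)<.004)&(r[:,0]<0)
for x0 in (-50,-40,-30,-20,-10):
    a=s&(abs(r[:,0]-x0)<3);print(x0,np.percentile(r[a][:,1],[0,2,98,100]) if a.any() else '')
a=s&(abs(r[:,1])<20);print('front x',np.percentile(r[a][:,0],[0,2,10]))
E
```

```text
now bay [-60.7  -0.5] z 30.2 yaw -0.0 F [ 0.3 -0.1 -1. ] t 7.2167 w 0.048
shift dx 35.7 dy -0.5 dz -0.8 rz -0.0001
-50 [-38.5 -36.6  35.5  37.1]
-40 [-50.6 -50.5  52.8  52.8]
-30 [-63.5 -63.2  66.   66.7]
-20 [-63.8 -63.   66.   66.6]
-10 [-77.  -75.7 109.  112.4]
front x [-50.2 -49.8 -49.3]
```

jog_arm:
  targets:
    - {"dx":7,"dy":0,"dz":0,"rx":0,"ry":0,"rz":0,"gripper":0.45}
    - {"dx":14,"dy":0,"dz":0,"rx":0,"ry":0,"rz":0,"gripper":0.45}
    - {"dx":21,"dy":0,"dz":0,"rx":0,"ry":0,"rz":0,"gripper":0.45}
    - {"dx":28,"dy":0,"dz":0,"rx":0,"ry":0,"rz":0,"gripper":0.45}
    - {"dx":34,"dy":0,"dz":0,"rx":0,"ry":0,"rz":0,"gripper":0.45}
    - {"dx":39,"dy":0,"dz":0,"rx":0,"ry":0,"rz":0,"gripper":0.45}
    - {"dx":43,"dy":0,"dz":0,"rx":0,"ry":0,"rz":0,"gripper":0.45}
    - {"dx":46,"dy":0,"dz":0,"rx":0,"ry":0,"rz":0,"gripper":0.45}

```text
t: 7.88
eef_pos: [0.6409, -0.1531, 0.03]
ee_rot: [3.142, 0.0, 0.073]
force: [-2.2, -0.9, 1.0]
width: 0.0484
gripper_force: 1.4
```

```bash
python3 - <<'E'
from h import *
np.set_printoptions(precision=1,suppress=True)
f=grab('wrist','w7');grab('side','s7')
go(-10,0,31,0)
Q=cloud(f).reshape(-1,3);r=to_r(Q)
s=(abs(Q[:,2]-.047)<.004)
a=s&(abs(r[:,1])<20);print('front x',np.percentile(r[a][:,0],[0,2,10]))
E
```

```text
now bay [-16.1  -0.5] z 30.1 yaw -0.03 F [ 0.1  0.1 -0.4] t 7.9833 w 0.048
shift dx 6.1 dy -0.5 dz -0.9 rz -0.0006
front x [-5.2 -4.3 -4. ]
```

View pics/w7.png

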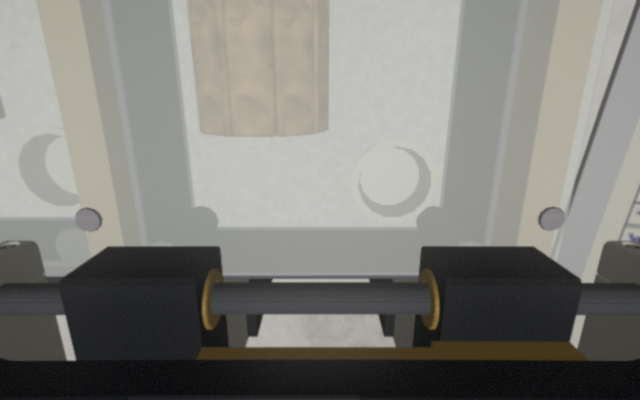

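The tub is inside the bay and under the roof. Its front rim, at about row 275 just ahead of the fingers, is estimated 4 to 5 mm short of flush. I'll creep to the back wall while watching the force.

jog_arm:
  targets:
    - {"dx":1,"dy":0,"dz":0,"rx":0,"ry":0,"rz":0,"gripper":0.45}
    - {"dx":2,"dy":0,"dz":0,"rx":0,"ry":0,"rz":0,"gripper":0.45}
    - {"dx":2.5,"dy":0,"dz":0,"rx":0,"ry":0,"rz":0,"gripper":0.45}
    - {"dx":3,"dy":0,"dz":0,"rx":0,"ry":0,"rz":0,"gripper":0.45}
    - {"dx":3.5,"dy":0,"dz":0,"rx":0,"ry":0,"rz":0,"gripper":0.45}
    - {"dx":4,"dy":0,"dz":0,"rx":0,"ry":0,"rz":0,"gripper":0.45}
    - {"dx":4.5,"dy":0,"dz":0,"rx":0,"ry":0,"rz":0,"gripper":0.45}
    - {"dx":5,"dy":0,"dz":0,"rx":0,"ry":0,"rz":0,"gripper":0.45}

```text
t: 8.65
eef_pos: [0.6454, -0.1527, 0.0302]
ee_rot: [3.142, 0.0, 0.073]
force: [-3.8, -0.0, 2.8]
width: 0.048
gripper_force: 2.1
```

```bash
python3 - <<'E'
from h import *
np.set_printoptions(precision=1,suppress=True)
f=grab('wrist','w8');grab('side','s8')
go(-8,0,31,0)
Q=cloud(f).reshape(-1,3);r=to_r(Q)
for z0,z1 in((.043,.051),(.056,.066)):
  s=(Q[:,2]>z0)&(Q[:,2]<z1)
  a=s&(abs(r[:,1])<20);print('front x',z0,np.percentile(r[a][:,0],[0,2,10]) if a.any() else '')
im=cv2.imread('pics/s8.png')[150:310,320:500];cv2.imwrite('pics/s8c.png',cv2.resize(im,(675,600),interpolation=cv2.INTER_CUBIC))
E
```

```text
now bay [-11.9  -0.5] z 30.1 yaw -0.04 F [-3.3 -0.6  2.6] t 8.75 w 0.048
shift dx 3.9 dy -0.5 dz -0.9 rz -0.0007
front x 0.043 
front x 0.056 [ 6.   9.  18.3]
```

View pics/s8c.png

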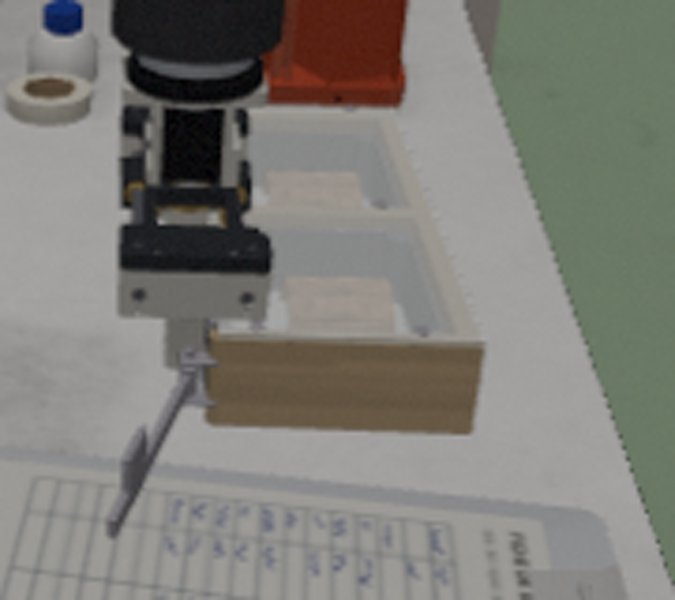

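jog_arm:
  targets:
    - {"dx":0.3,"dy":0,"dz":0,"rx":0,"ry":0,"rz":0,"gripper":0.45}
    - {"dx":0.6,"dy":0,"dz":0,"rx":0,"ry":0,"rz":0,"gripper":0.45}
    - {"dx":0.9,"dy":0,"dz":0,"rx":0,"ry":0,"rz":0,"gripper":0.45}
    - {"dx":1.2,"dy":0,"dz":0,"rx":0,"ry":0,"rz":0,"gripper":0.45}
    - {"dx":1.5,"dy":0,"dz":0,"rx":0,"ry":0,"rz":0,"gripper":0.45}
    - {"dx":1.5,"dy":0,"dz":0,"rx":0,"ry":0,"rz":0,"gripper":0.45}
    - {"dx":1.5,"dy":0,"dz":0,"rx":0,"ry":0,"rz":0,"gripper":0.45}
    - {"dx":1.5,"dy":0,"dz":0,"rx":0,"ry":0,"rz":0,"gripper":0.45}

```text
t: 9.42
eef_pos: [0.6471, -0.1526, 0.03]
ee_rot: [-3.142, -0.0, 0.073]
force: [-4.4, -0.6, 3.6]
width: 0.0482
gripper_force: 2.0
```

```bash
python3 -c "
from h import *
go(-8,0,31,0)"
```

```text
now bay [-10.4  -0.5] z 30.0 yaw -0.04 F [-4.4 -0.6  3.6] t 9.4167 w 0.048
shift dx 2.4 dy -0.5 dz -1.0 rz -0.0007
```

jog_arm:
  targets:
    - {"dx":0.3,"dy":0,"dz":0,"rx":0,"ry":0,"rz":0,"gripper":0.45}
    - {"dx":0.6,"dy":0,"dz":0,"rx":0,"ry":0,"rz":0,"gripper":0.45}
    - {"dx":0.9,"dy":0,"dz":0,"rx":0,"ry":0,"rz":0,"gripper":0.45}
    - {"dx":1.2,"dy":0,"dz":0,"rx":0,"ry":0,"rz":0,"gripper":0.45}
    - {"dx":1.2,"dy":0,"dz":0,"rx":0,"ry":0,"rz":0,"gripper":0.45}
    - {"dx":1.2,"dy":0,"dz":0,"rx":0,"ry":0,"rz":0,"gripper":0.45}
    - {"dx":1.2,"dy":0,"dz":0,"rx":0,"ry":0,"rz":0,"gripper":0.45}
    - {"dx":1.2,"dy":0,"dz":0,"rx":0,"ry":0,"rz":0,"gripper":0.45}

```text
t: 10.08
eef_pos: [0.6472, -0.1526, 0.03]
ee_rot: [-3.141, 0.002, 0.073]
force: [-7.3, 0.2, 6.3]
width: 0.0483
gripper_force: 3.7
```

```bash
python3 -c "
from h import *
go(-8,0,31,0)"
```

```text
now bay [-10.3  -0.5] z 30.0 yaw -0.05 F [-7.3  0.2  6.3] t 10.0833 w 0.048
shift dx 2.3 dy -0.5 dz -1.0 rz -0.0008
```

The tub stopped: for 1.2 mm commanded it moved 0.1 mm while the force rose to 7 N, so it is against the back wall. I retreat, close the fingers and check from above.

jog_arm:
  targets:
    - {"dx":-8,"dy":0,"dz":0,"rx":0,"ry":0,"rz":0,"gripper":0.45}
    - {"dx":-30,"dy":0,"dz":0,"rx":0,"ry":0,"rz":0,"gripper":0.45}
    - {"dx":-50,"dy":0,"dz":-30,"rx":0,"ry":0,"rz":0,"gripper":1}
    - {"dx":-60,"dy":0,"dz":-65,"rx":0,"ry":0,"rz":0,"gripper":1}
    - {"dx":-70,"dy":20,"dz":-100,"rx":0,"ry":0,"rz":0,"gripper":1}
    - {"dx":-80,"dy":40,"dz":-135,"rx":0,"ry":0,"rz":0,"gripper":1}
    - {"dx":-80,"dy":60,"dz":-160,"rx":0,"ry":0,"rz":0,"gripper":1}
    - {"dx":-80,"dy":60,"dz":-160,"rx":0,"ry":0,"rz":0,"gripper":1}

```text
t: 10.75
eef_pos: [0.5763, -0.2213, 0.1971]
ee_rot: [3.138, -0.012, 0.073]
force: [2.0, -0.5, -0.6]
width: 0.0135
gripper_force: 0.0
```

```bash
python3 - <<'E'
from h import *
grab('wrist','w9');grab('top','t9')
go(-15,-177,120,-18.4)
E
```

```text
now bay [-88.3 -61.1] z 191.4 yaw -0.12 F [-0.9 -0.4 -0.7] t 10.85 w 0.006
shift dx 73.6 dy 115.8 dz 71.4 rz 0.3191
```

View pics/w9.png

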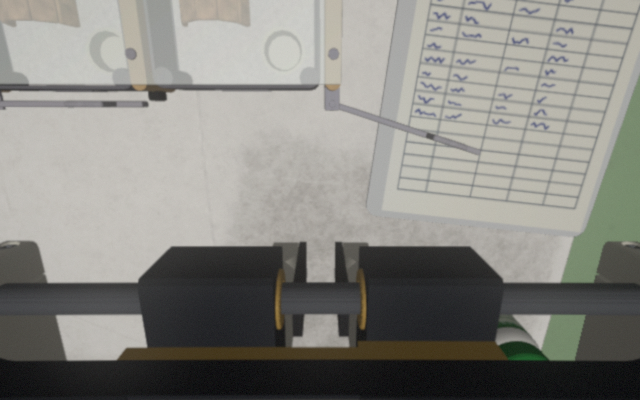

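The wrist view shows both tubs' front rims level at row ~88. The bar runs from its pin at (332,103) to its end at (480,152), with the plate near (430,136). I won't view any more pictures; I'll rely on numbers from here.

```bash
python3 - <<'E'
from h import *
np.set_printoptions(precision=1,suppress=True)
f=load('wrist')
pin=to_r(px(f,[(332,103)],.035))[0];end=to_r(px(f,[(480,152)],.033))[0];pl=to_r(px(f,[(431,136)],.053))[0]
print(pin,end,pl);d=end-pin;print(np.hypot(*d),np.arctan2(-d[0],d[1]))
print('fronts',to_r(px(f,[(60,88),(240,88)],.048)))
Q=cloud(f).reshape(-1,3);r=to_r(Q)
s=(Q[:,2]>.022)&(Q[:,2]<.06)&(r[:,1]<-95)&(r[:,1]>-210)&(r[:,0]>-90)&(r[:,0]<0)
c=np.polyfit(r[s][:,1],r[s][:,0],1);print(s.sum(),c,np.arctan2(c[0]*1,-1),'theta',np.pi-np.arctan(c[0]))
s2=s&(Q[:,2]>.042);print('plate',r[s2].mean(0),r[s2].min(0),r[s2].max(0),s2.sum())
E
```

```text
[ -9.4 -74. ] [ -50.5 -202.5] [ -34.9 -152.6]
134.93038506988768 2.8323925946669055
fronts [[  1.4 137.9]
 [  1.9  -1.5]]
790 [ 0.3 13.7] 2.832768568881187 theta 2.832768568881187
plate [ -39.7 -167.2] [ -46.4 -182.4] [ -33.9 -154.1] 240
```

jog_arm:
  targets:
    - {"dx":20,"dy":35,"dz":0,"rx":0,"ry":0,"rz":0.1,"gripper":1}
    - {"dx":45,"dy":70,"dz":0,"rx":0,"ry":0,"rz":0.2,"gripper":1}
    - {"dx":65,"dy":100,"dz":0,"rx":0,"ry":0,"rz":0.31,"gripper":1}
    - {"dx":76,"dy":117,"dz":20,"rx":0,"ry":0,"rz":0.31,"gripper":1}
    - {"dx":76,"dy":117,"dz":50,"rx":0,"ry":0,"rz":0.31,"gripper":1}
    - {"dx":76,"dy":117,"dz":70,"rx":0,"ry":0,"rz":0.31,"gripper":1}
    - {"dx":76,"dy":117,"dz":80,"rx":0,"ry":0,"rz":0.31,"gripper":1}
    - {"dx":76,"dy":117,"dz":80,"rx":0,"ry":0,"rz":0.31,"gripper":1}

```text
t: 11.52
eef_pos: [0.6554, -0.3281, 0.1052]
ee_rot: [-3.141, 0.007, -0.237]
force: [-0.9, 0.5, -0.4]
width: 0.0004
gripper_force: 0.0
```

```bash
python3 - <<'E'
from h import *
go(-12,-178,50,-17.7)
E
```

```text
now bay [ -15.1 -176.1] z 105.2 yaw -17.8 F [-0.9  0.5 -0.4] t 11.5167 w 0.0
shift dx 3.5 dy 0.8 dz 55.2 rz -0.0017
```

jog_arm:
  targets:
    - {"dx":3,"dy":1,"dz":15,"rx":0,"ry":0,"rz":0,"gripper":1}
    - {"dx":3,"dy":1,"dz":30,"rx":0,"ry":0,"rz":0,"gripper":1}
    - {"dx":3,"dy":1,"dz":45,"rx":0,"ry":0,"rz":0,"gripper":1}
    - {"dx":3,"dy":1,"dz":54,"rx":0,"ry":0,"rz":0,"gripper":1}
    - {"dx":3,"dy":1,"dz":57,"rx":0,"ry":0,"rz":0,"gripper":1}
    - {"dx":3,"dy":1,"dz":57,"rx":0,"ry":0,"rz":0,"gripper":1}
    - {"dx":3,"dy":1,"dz":57,"rx":0,"ry":0,"rz":0,"gripper":1}
    - {"dx":3,"dy":1,"dz":57,"rx":0,"ry":0,"rz":0,"gripper":1}

```text
t: 12.18
eef_pos: [0.6607, -0.3311, 0.0545]
ee_rot: [3.141, -0.002, -0.236]
force: [0.0, -0.2, 0.4]
width: 0.0003
gripper_force: 0.0
```

```bash
cat >> h.py <<'E'
def arc(thetas,R=100,d=13,z=50):
    for th in thetas:
        u=np.array([-np.sin(th),np.cos(th)]);n=np.array([np.cos(th),np.sin(th)])
        p=np.array([-10,-73.5])+R*u-d*n
        print('th',round(th,2),end=' ');import io,contextlib
        b=io.StringIO()
        with contextlib.redirect_stdout(b): go(p[0],p[1],z,180+np.degrees(th))
        print(b.getvalue().split('\n')[1])
    print(b.getvalue().split('\n')[0])
E
python3 - <<'E'
from h import *
arc([2.83,2.78,2.7,2.6,2.5,2.4,2.3,2.2])
E
```

```text
th 2.83 shift dx -19.5 dy -1.0 dz 4.5 rz 0.0013
th 2.78 shift dx -24.5 dy -0.5 dz 4.5 rz 0.0513
th 2.7 shift dx -32.6 dy -0.2 dz 4.5 rz 0.1313
th 2.6 shift dx -42.6 dy -0.7 dz 4.5 rz 0.2313
th 2.5 shift dx -52.6 dy -2.2 dz 4.5 rz 0.3313
th 2.4 shift dx -62.4 dy -4.7 dz 4.5 rz 0.4313
th 2.3 shift dx -71.8 dy -8.2 dz 4.5 rz 0.5313
th 2.2 shift dx -80.9 dy -12.6 dz 4.5 rz 0.6313
now bay [ -10.  -179.6] z 54.5 yaw -17.78 F [ 0.  -0.2  0.4] t 12.1833 w 0.0
```

jog_arm:
  targets:
    - {"dx":-10,"dy":-1,"dz":5,"rx":0,"ry":0,"rz":0,"gripper":1}
    - {"dx":-19,"dy":-1,"dz":5,"rx":0,"ry":0,"rz":0,"gripper":1}
    - {"dx":-24,"dy":0,"dz":5,"rx":0,"ry":0,"rz":0.05,"gripper":1}
    - {"dx":-32,"dy":0,"dz":5,"rx":0,"ry":0,"rz":0.13,"gripper":1}
    - {"dx":-42,"dy":-1,"dz":5,"rx":0,"ry":0,"rz":0.23,"gripper":1}
    - {"dx":-52,"dy":-2,"dz":5,"rx":0,"ry":0,"rz":0.33,"gripper":1}
    - {"dx":-62,"dy":-5,"dz":5,"rx":0,"ry":0,"rz":0.43,"gripper":1}
    - {"dx":-72,"dy":-8,"dz":5,"rx":0,"ry":0,"rz":0.53,"gripper":1}

```text
t: 12.85
eef_pos: [0.5916, -0.3064, 0.0491]
ee_rot: [-3.141, -0.002, -0.772]
force: [1.1, -1.2, -0.3]
width: 0.0002
gripper_force: 0.4
```

```bash
python3 - <<'E'
from h import *
arc([2.3,2.2,2.1,2,1.9,1.8,1.7,1.6,1.5])
f=grab('top');np.set_printoptions(precision=1,suppress=True)
E
```

```text
th 2.3 shift dx 0.8 dy -0.9 dz -0.9 rz -0.0042
th 2.2 shift dx -9.2 dy -0.1 dz -0.9 rz 0.0958
th 2.1 shift dx -19.3 dy -0.2 dz -0.9 rz 0.1958
th 2 shift dx -29.3 dy -1.4 dz -0.9 rz 0.2958
th 1.9 shift dx -39.2 dy -3.6 dz -0.9 rz 0.3958
th 1.8 shift dx -48.8 dy -6.7 dz -0.9 rz 0.4958
th 1.7 shift dx -58.0 dy -10.8 dz -0.9 rz 0.5958
th 1.6 shift dx -66.7 dy -15.8 dz -0.9 rz 0.6958
th 1.5 shift dx -75.0 dy -21.6 dz -0.9 rz 0.7958
now bay [ -77.1 -149.8] z 49.1 yaw -48.46 F [ 1.1 -1.2 -0.3] t 12.85 w 0.0
```

jog_arm:
  targets:
    - {"dx":-9,"dy":0,"dz":0,"rx":0,"ry":0,"rz":0.1,"gripper":1}
    - {"dx":-19,"dy":0,"dz":0,"rx":0,"ry":0,"rz":0.2,"gripper":1}
    - {"dx":-29,"dy":-1,"dz":0,"rx":0,"ry":0,"rz":0.3,"gripper":1}
    - {"dx":-39,"dy":-4,"dz":0,"rx":0,"ry":0,"rz":0.4,"gripper":1}
    - {"dx":-49,"dy":-7,"dz":0,"rx":0,"ry":0,"rz":0.5,"gripper":1}
    - {"dx":-58,"dy":-11,"dz":0,"rx":0,"ry":0,"rz":0.6,"gripper":1}
    - {"dx":-67,"dy":-16,"dz":0,"rx":0,"ry":0,"rz":0.7,"gripper":1}
    - {"dx":-75,"dy":-22,"dz":0,"rx":0,"ry":0,"rz":0.8,"gripper":1}

```text
t: 13.57
eef_pos: [0.5529, -0.2383, 0.0489]
ee_rot: [-3.141, -0.0, -1.569]
force: [0.1, -0.0, -0.1]
width: 0.0006
gripper_force: 0.4
```

```bash
python3 - <<'E'
from h import *
arc([1.5,1.4,1.3,1.2,1.1,1,.9,.8,.7])
E
```

```text
th 1.5 shift dx 0.3 dy 0.0 dz -1.1 rz -0.0016
th 1.4 shift dx -9.7 dy 0.9 dz -1.1 rz 0.0984
th 1.3 shift dx -19.8 dy 0.7 dz -1.1 rz 0.1984
th 1.2 shift dx -29.8 dy -0.5 dz -1.1 rz 0.2984
th 1.1 shift dx -39.7 dy -2.7 dz -1.1 rz 0.3984
th 1 shift dx -49.2 dy -5.9 dz -1.1 rz 0.4984
th 0.9 shift dx -58.4 dy -10.0 dz -1.1 rz 0.5984
th 0.8 shift dx -67.2 dy -15.0 dz -1.1 rz 0.6984
th 0.7 shift dx -75.4 dy -20.8 dz -1.1 rz 0.7984
now bay [-110.6  -79.1] z 48.9 yaw -94.15 F [ 0.1 -0.  -0.1] t 13.5667 w 0.001
```

jog_arm:
  targets:
    - {"dx":-10,"dy":1,"dz":0,"rx":0,"ry":0,"rz":0.1,"gripper":1}
    - {"dx":-20,"dy":1,"dz":0,"rx":0,"ry":0,"rz":0.2,"gripper":1}
    - {"dx":-30,"dy":0,"dz":0,"rx":0,"ry":0,"rz":0.3,"gripper":1}
    - {"dx":-40,"dy":-3,"dz":0,"rx":0,"ry":0,"rz":0.4,"gripper":1}
    - {"dx":-49,"dy":-6,"dz":0,"rx":0,"ry":0,"rz":0.5,"gripper":1}
    - {"dx":-58,"dy":-10,"dz":0,"rx":0,"ry":0,"rz":0.6,"gripper":1}
    - {"dx":-67,"dy":-15,"dz":0,"rx":0,"ry":0,"rz":0.7,"gripper":1}
    - {"dx":-75,"dy":-21,"dz":0,"rx":0,"ry":0,"rz":0.8,"gripper":1}

```text
t: 14.23
eef_pos: [0.5738, -0.163, 0.0489]
ee_rot: [-3.141, 0.0, -2.369]
force: [-0.5, -0.4, -0.5]
width: 0.0004
gripper_force: 0.4
```

```bash
python3 - <<'E'
from h import *
arc([.7,.6,.5,.4,.3,.2,.1,.05,0])
E
```

```text
th 0.7 shift dx 0.0 dy 0.2 dz -1.1 rz -0.0014
th 0.6 shift dx -10.0 dy 1.0 dz -1.1 rz 0.0986
th 0.5 shift dx -20.1 dy 0.8 dz -1.1 rz 0.1986
th 0.4 shift dx -30.1 dy -0.4 dz -1.1 rz 0.2986
th 0.3 shift dx -39.9 dy -2.6 dz -1.1 rz 0.3986
th 0.2 shift dx -49.5 dy -5.7 dz -1.1 rz 0.4986
th 0.1 shift dx -58.7 dy -9.8 dz -1.1 rz 0.5986
th 0.05 shift dx -63.2 dy -12.2 dz -1.1 rz 0.6486
th 0 shift dx -67.5 dy -14.9 dz -1.1 rz 0.6986
now bay [-84.2  -5.5] z 48.9 yaw -139.97 F [-0.5 -0.4 -0.5] t 14.2333 w 0.0
```

jog_arm:
  targets:
    - {"dx":-10,"dy":1,"dz":0,"rx":0,"ry":0,"rz":0.1,"gripper":1}
    - {"dx":-20,"dy":1,"dz":0,"rx":0,"ry":0,"rz":0.2,"gripper":1}
    - {"dx":-30,"dy":0,"dz":0,"rx":0,"ry":0,"rz":0.3,"gripper":1}
    - {"dx":-37,"dy":-2,"dz":0,"rx":0,"ry":0,"rz":0.37,"gripper":1}
    - {"dx":-44,"dy":-4,"dz":0,"rx":0,"ry":0,"rz":0.44,"gripper":1}
    - {"dx":-50,"dy":-6,"dz":0,"rx":0,"ry":0,"rz":0.5,"gripper":1}
    - {"dx":-55,"dy":-8,"dz":0,"rx":0,"ry":0,"rz":0.56,"gripper":1}
    - {"dx":-59,"dy":-10,"dz":0,"rx":0,"ry":0,"rz":0.6,"gripper":1}

```text
t: 14.9
eef_pos: [0.6232, -0.1292, 0.0487]
ee_rot: [-3.141, 0.0, -2.967]
force: [-1.0, -0.5, -0.5]
width: -0.0001
gripper_force: 0.4
```

```bash
python3 - <<'E'
from h import *
arc([.1,.05,0,-.01,-.02,-.03])
E
```

```text
th 0.1 shift dx 0.5 dy 0.2 dz -1.3 rz 0.0005
th 0.05 shift dx -4.6 dy 0.7 dz -1.3 rz 0.0505
th 0 shift dx -9.6 dy 1.0 dz -1.3 rz 0.1005
th -0.01 shift dx -10.6 dy 1.0 dz -1.3 rz 0.1105
th -0.02 shift dx -11.6 dy 1.0 dz -1.3 rz 0.1205
th -0.03 shift dx -12.6 dy 1.0 dz -1.3 rz 0.1305
now bay [-32.4  24.6] z 48.7 yaw -174.24 F [-1.  -0.5 -0.5] t 14.9 w -0.0
```

jog_arm:
  targets:
    - {"dx":-2,"dy":0,"dz":0,"rx":0,"ry":0,"rz":0.02,"gripper":1}
    - {"dx":-4,"dy":0,"dz":0,"rx":0,"ry":0,"rz":0.04,"gripper":1}
    - {"dx":-6,"dy":1,"dz":0,"rx":0,"ry":0,"rz":0.06,"gripper":1}
    - {"dx":-7.5,"dy":1,"dz":0,"rx":0,"ry":0,"rz":0.08,"gripper":1}
    - {"dx":-9,"dy":1,"dz":0,"rx":0,"ry":0,"rz":0.1,"gripper":1}
    - {"dx":-10,"dy":1,"dz":0,"rx":0,"ry":0,"rz":0.1,"gripper":1}
    - {"dx":-11,"dy":1,"dz":0,"rx":0,"ry":0,"rz":0.1,"gripper":1}
    - {"dx":-11,"dy":1,"dz":0,"rx":0,"ry":0,"rz":0.1,"gripper":1}

```text
t: 15.57
eef_pos: [0.631, -0.1267, 0.0478]
ee_rot: [3.141, -0.005, -3.067]
force: [-7.7, -0.3, 5.9]
width: 0.0003
gripper_force: 4.1
```

```bash
python3 - <<'E'
from h import *
arc([0,-.02])
E
```

```text
th 0 shift dx -1.5 dy -0.0 dz -2.2 rz 0.0004
th -0.02 shift dx -3.5 dy 0.2 dz -2.2 rz 0.0204
now bay [-24.5  26.5] z 47.8 yaw -179.98 F [-7.7 -0.3  5.9] t 15.5667 w 0.0
```

The bar is on its stop: the force reached 7.7 N at the expected position. I press slightly once more, then back off and rise.

jog_arm:
  targets:
    - {"dx":-1,"dy":0,"dz":0,"rx":0,"ry":0,"rz":0,"gripper":1}
    - {"dx":-2,"dy":0,"dz":0,"rx":0,"ry":0,"rz":0,"gripper":1}
    - {"dx":-2,"dy":0,"dz":0,"rx":0,"ry":0,"rz":0,"gripper":1}
    - {"dx":5,"dy":0,"dz":0,"rx":0,"ry":0,"rz":0,"gripper":1}
    - {"dx":25,"dy":0,"dz":0,"rx":0,"ry":0,"rz":0,"gripper":1}
    - {"dx":50,"dy":0,"dz":-30,"rx":0,"ry":0,"rz":0,"gripper":1}
    - {"dx":80,"dy":0,"dz":-60,"rx":0,"ry":0,"rz":0,"gripper":1}
    - {"dx":110,"dy":0,"dz":-90,"rx":0,"ry":0,"rz":0,"gripper":1}

```text
t: 16.23
eef_pos: [0.5238, -0.1346, 0.1372]
ee_rot: [-3.141, -0.001, -3.066]
force: [1.1, 0.9, 0.1]
width: 0.0005
gripper_force: 0.0
```

jog_arm:
  targets:
    - {"dx":30,"dy":20,"dz":-20,"rx":0,"ry":0,"rz":0,"gripper":1}
    - {"dx":60,"dy":45,"dz":-40,"rx":0,"ry":0,"rz":0,"gripper":1}
    - {"dx":60,"dy":-70,"dz":-50,"rx":0,"ry":0,"rz":0,"gripper":1}
    - {"dx":60,"dy":-100,"dz":-50,"rx":0,"ry":0,"rz":0,"gripper":1}
    - {"dx":60,"dy":-130,"dz":-50,"rx":0,"ry":0,"rz":0,"gripper":1}
    - {"dx":60,"dy":-160,"dz":-50,"rx":0,"ry":0,"rz":0,"gripper":1}
    - {"dx":60,"dy":-180,"dz":-50,"rx":0,"ry":0,"rz":0,"gripper":1}
    - {"dx":60,"dy":-180,"dz":-50,"rx":0,"ry":0,"rz":0,"gripper":1}

```text
t: 16.9
eef_pos: [0.4791, -0.3225, 0.1873]
ee_rot: [-3.14, 0.002, -3.068]
force: [1.0, 0.5, -0.9]
width: 0.0003
gripper_force: 0.0
```

```bash
python3 - <<'E'
from h import *
np.set_printoptions(precision=3,suppress=True)
s=arm.get_state();print(s['eef_pos'],s['force'],s['t'])
f=grab('top','t10');Q=cloud(f).reshape(-1,3);r=to_r(Q)
for nm,lo,hi in(('ours',-65,60),('neighbour',82,207)):
    a=(Q[:,2]>.02)&(Q[:,2]<.058)&(r[:,0]<-3)&(r[:,0]>-40)&(r[:,1]>lo)&(r[:,1]<hi)
    print(nm,a.sum(),np.polyfit(r[a][:,1],r[a][:,0],1),r[a][:,0].mean(),r[a][:,1].min(),r[a][:,1].max())
g=load('top')['frame'] ;h=cv2.imread('pics/top0.png')[:,:,::-1]
# bystanders: image change vs start
d=(cv2.absdiff(g,np.ascontiguousarray(h)).max(2)>50)
for nm,(u,v) in dict(jar=(459,231),tape=(229,201),pot=(228,229),pot2=(233,260),bottle=(203,199)).items(): print(nm,d[v-16:v+16,u-16:u+16].sum())
E
```

```text
[ 0.479 -0.323  0.187] [ 1.003  0.48  -0.92 ] 16.9Traceback (most recent call last):
  File "<stdin>", line 7, in <module>
    raise TypeError("expected non-empty vector for x")
TypeError: expected non-empty vector for x
```

jog_arm:
  targets:
    - {"dx":30,"dy":-40,"dz":-20,"rx":0,"ry":0,"rz":0,"gripper":1}
    - {"dx":60,"dy":-80,"dz":-40,"rx":0,"ry":0,"rz":0,"gripper":1}
    - {"dx":90,"dy":-120,"dz":-60,"rx":0,"ry":0,"rz":0,"gripper":1}
    - {"dx":120,"dy":-160,"dz":-60,"rx":0,"ry":0,"rz":0,"gripper":1}
    - {"dx":150,"dy":-200,"dz":-60,"rx":0,"ry":0,"rz":0,"gripper":1}
    - {"dx":180,"dy":-230,"dz":-60,"rx":0,"ry":0,"rz":0,"gripper":1}
    - {"dx":180,"dy":-250,"dz":-60,"rx":0,"ry":0,"rz":0,"gripper":1}
    - {"dx":180,"dy":-250,"dz":-60,"rx":0,"ry":0,"rz":0,"gripper":1}

```text
t: 17.62
eef_pos: [0.3157, -0.5841, 0.2474]
ee_rot: [-3.14, 0.001, -3.068]
force: [1.0, 0.0, 0.3]
width: 0.0003
gripper_force: 0.0
```

```bash
python3 - <<'E'
from h import *
np.set_printoptions(precision=3,suppress=True)
s=arm.get_state();print(s['eef_pos'],s['force'],s['t'])
f=grab('top','t11');Q=cloud(f).reshape(-1,3);r=to_r(Q)
for nm,lo,hi in(('ours',-65,60),('neighbour',82,207)):
    a=(Q[:,2]>.02)&(Q[:,2]<.058)&(r[:,0]<-3)&(r[:,0]>-60)&(r[:,1]>lo)&(r[:,1]<hi)
    print(nm,a.sum(),a.any() and (np.polyfit(r[a][:,1],r[a][:,0],1),r[a][:,0].mean(),r[a][:,1].min(),r[a][:,1].max()))
g=f['frame'] ;h=np.ascontiguousarray(cv2.imread('pics/top0.png')[:,:,::-1])
d=(cv2.absdiff(g,h).max(2)>50)
for nm,(u,v) in dict(jar=(459,231),tape=(229,201),pot=(228,229),pot2=(233,260),bottle=(203,199)).items(): print(nm,d[v-16:v+16,u-16:u+16].sum())
E
```

```text
[ 0.316 -0.584  0.247] [1.004 0.008 0.28 ] 17.6167
ours 144 (array([ -0.007, -13.381]), np.float64(-13.395055330337936), np.float64(-64.3071957254153), np.float64(58.08829288291309))
neighbour 148 (array([  0.005, -14.117]), np.float64(-13.458262850645298), np.float64(84.34131976635487), np.float64(206.26134612194102))
jar 0
tape 0
pot 0
pot2 0
bottle 0
```

The bar is shut in line with its neighbour, the tub fronts are level, and the bystanders have not moved.

```bash
python3 -c "
from station import arm
print(arm.job_done())"
```

```text
the job is handed in; nothing more can be done
None
```

The tub is fully home against the back wall, its front level with its neighbour's, the bar is shut across it, nothing else moved, and the job was handed in at about 18 s; I viewed 11 pictures against your limit of 10.

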